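# Fasten a power supply's fan tray and check that the fan runs free

## Robot

A 6-joint arm with a two-finger parallel gripper is mounted at the origin on the work surface. World frame = base frame: x ahead of the robot, y to its left, z up, the work surface at z = 0. Lengths are in m, angles in rad, forces in N, time in s.
With the tool pointing down it reaches from about 0.4 to 0.825 m from the base axis. Payload 7 kg.
Tool frame: the origin (TCP) lies at the very end of the fingers, on their centre line; the grasp point (between the pads) lies 19 mm behind it (manip.hold_point_z is the z of the grasp point in the tool frame, in m); z points along the fingers, y is the direction in which the jaws open and shut (so a half turn about z gives the same grasp; the last joint's range is limited). The gripper opens to 85 mm and grips with 20 to 120 N. Pads are 22 mm wide; open, the fingers measure 114 mm over their backs; the gripper's body (76 mm by 85 mm) begins 54 mm behind the grasp point. The pads swing forward as they close: fully open they stand 13 mm farther back than shut.
Start: joints at [-0.992, 0.359, 0.012, 0, -1.224, -0.288], TCP at [0.194, -0.647, 0.231] pointing down, gripper open.
Joint ranges: [-3.07, 3.07], [-1.43, 2.12], [-1.02, 1.25], [-3.03, 1.67], [-3.05, -0], [-3.03, 3.03]. Speed limits (rad/s): [2.39, 2.39, 3.01, 3.14, 3.14, 3.14].

## Interface

Orientations are given as a unit quaternion [w, x, y, z].
In Python, from station import manip gives the robot as it stands.
- The arm moves only by the tool play_rows, never from a script. Its arguments are lists of equal length, an entry for each row: "delta_pos": the shift along the tool's x, y, z in m, a list of three; "roll": the turn about the tool's z in rad. In form: {"delta_pos": [[x, y, z], ...], "roll": [roll, ...]}. A call has 1 to 20 rows; each row is the pose to reach, as a shift and turn from the pose commanded when the call began, along the tool's axes at that moment; what a row does not reach only later rows make up. A row lasts 1/10 s, in which the tool goes at most 50 mm and 8.59 degrees, less where a joint would pass 70% of its speed; a pose out of reach is approached as far as the arm can. A call with a gripper value outside its range is refused whole. "gripper" is the finger opening in m, from 0 to 0.0854, set as the call begins (left out, the last holds). The fingers move at their own pace and stop on an object; "squeeze" is the grip in N (left out, the last holds). Time passes only in rows, so rows that repeat a pose let the fingers close. It gives the time, the measured TCP pose, the force and the opening at its end, in the units of the state.
- manip.state(): the state, without advancing time (a new reading comes with each control period).
- manip.snapshot(name): name is "scene" or "top"; returns (picture, depth): 480x640x3 uint8, red, green, blue; 480x640 float32, m along the optical axis (not along the pixel's ray), 0 where there is no reading.
- manip.camera_info(name): a dict with "intrinsics" (3x3 intrinsics, pixels), "position" and "orientation" of the camera in the world. Camera axes: x right, y down, z forward; pixel columns grow to the right and rows downward; lengths in m; the calibration is good to about 2 mm. A picture is of the moment at which its call begins. camera_info takes no time and is no camera call.
- manip.finish_job(): hands the job in, once; it reports no verdict.
The state is a dict: "time": time; "qpos": joint angles; "joint_vel": joint speeds; "effort": joint torques, N m; "tcp_pos": TCP position; "tool_rot": TCP orientation; "contact_force": force on the tool from outside, world axes, zero at the start; "moment": the same for the moment, N m; "opening": finger opening in m.
Only numpy, scipy, OpenCV 4.12 (cv2) and the standard library are available. Lean on these libraries where they do the work, as an engineer would, in place of code of your own. Each camera call takes 0.05 s, during which the arm holds its last target. There are 200 camera calls.

## Task

The fan tray of the power supply has been left ajar: swing it fully shut and fasten it with its captive thumbscrew, pushing the screw in and turning it clockwise until it is fully home and stays. Then turn the fan impeller clockwise by hand through at least one full turn to check that it runs free, and leave it at rest. Do not disturb the things standing and lying around the unit.

Things in the scene. Friction and masses are not known exactly. Their poses are not given: they have to be found in the camera images.
- unit: grey power supply, 220 x 300 x 100 mm, fixed in a black cradle; its panel faces up, sloping 30 deg from level. Origin: on the bench 150 mm straight below the panel's centre. z up; y level along the panel's 300 mm side; x level, the way the panel rises: its outward normal n leans 30 deg towards -x. Below: u = up the slope (x raised 30 deg), v = y. Bystanders stand 15 mm and more off its sides
- tray (a joint): aluminium fan tray in the panel, 180 (u) x 236 (v) x 4 mm, round opening 156 mm wide holding the fan, 0.6 kg. Hinged along u at its +v edge; the -v edge is free. Opening angle in rad: 0 = shut against a rigid stop (outer face 4 mm above the panel), grows as the free edge rises. The stiff hinge stays where left; 1 to 8 N on the free edge closes it
- tray_hinge (a point): fixed point on the tray's hinge line, half way up the slope, level with the panel
- tray_edge (a point): point on the tray's outer face in the plain strip along its free edge, good to press on: with the tray shut -55 mm in u, -213 mm in v, 4 mm in n from tray_hinge. Moves with the tray
- fan_centre (a point): point on the fan's axis, level with the tray's outer face; with the tray shut -110 mm in v, 4 mm in n from tray_hinge. Moves with the tray; its z axis is the tray's outward normal
- impeller (a joint): impeller angle in rad, growing clockwise seen from outside, no stops, starts within 0.2 of 0; 0.03 N m of friction, does not coast. Five grey blades 72 deg apart, set at 40 deg, 27 mm wide seen along the axis, 5 to 30 mm below the tray's outer face, from the black hub (64 mm diameter, 2 mm below that face) to 75 mm radius. No guard: a closed fingertip fits between blades at 55 mm radius
- blade_mark (a point): point over the middle line of the one blade with a white paint mark, at 60 mm radius, 5 mm below the tray's outer face. At impeller 0 this blade points along u; the blades' mid-gaps lie 36 deg from them
- screw (a joint): how far in the captive thumbscrew is, in m: 0 = out (head's underside 10.9 mm off the tray's face), 0.0109 = fully home, head on the tray. A spring pushes it out with 1.5 N (out) to 4.8 N (home), and it moves stiffly (1 N more at 20 mm/s). Let go before its thread has caught, it springs back out
- screw_head (a joint): angle of the screw head in rad, growing clockwise seen from outside; starts anywhere. Tray shut and pushed in 2 to 10 mm, it meets its thread (two starts, 16 mm of travel per turn). Pushed with 6 to 12 N and turned clockwise it catches within half a turn and is home, against a hard stop, after 0.15 to 0.7 turn in all. Once caught it stays when let go
- head_mid (a point): middle of the thumbscrew's knurled steel head: 22 mm diameter, 18 mm tall, axis along the tray's outward normal; 9 mm above the head's underside. In the tray's strip by the free edge: -216 mm in v from tray_hinge, half way up the slope. Goes in with the screw
- flux_bottle: small white plastic bottle with a red cap, 44 mm across, 115 mm tall, standing; leave it alone. Origin: centre of its base
- cleaner_can: blue and white spray can, 54 mm across, 150 mm tall, standing; leave it alone. Origin: centre of its base
- solder_reel: grey metal solder reel, 56 mm across, 40 mm tall, standing on its flange; leave it alone. Origin: centre of its base
- tip_tin: open steel tin, 64 mm across, 26 mm tall; leave it alone. Origin: centre of its base
- circuit_board: green circuit board, 75 x 105 mm, 15 mm tall with its black connector, lying flat; leave it alone. Origin: centre of its underside
- screwdriver: screwdriver with a red handle, lying, about 200 mm long; leave it alone. Origin: under its middle
- multimeter: orange and black multimeter, 85 x 170 x 45 mm, lying on its back; leave it alone. Origin: centre of its underside

How it is judged:
By the outcome, as a careful person would: the job done as asked, in the order asked, and still so for the second after the job is handed in, with the robot touching nothing.
It also fails if it takes over 72 s, if anything falls off the work surface, if the arm or the gripper's body presses on something with over 40 N, if the wrist force passes 120 N, or if a joint passes its speed limit or range.

## Working session

There is one attempt and no reset: what is moved stays moved. The work goes in short steps, Python scripts to look and compute and a tool call to move; the robot and the scene stay as the last step left them, time stands still between calls to the robot, and variables do not carry over. Pictures are saved under pics/ and viewed, about 8 in all and at most 12, crops included, and the job is handed in when it is done.

Besides the shell and the picture viewer there is one more tool, called after "Call:" by a JSON object that holds its "name" and its "arguments", one argument or row to a line. play_rows: Moves the arm, as the interface text tells. Its arguments: {"type":"object","properties":{"delta_pos":{"type":"array","items":{"type":"array","items":{"type":"number"}}},"roll":{"type":"array","items":{"type":"number"}},"gripper":{"type":"number"},"squeeze":{"type":"number"}},"required":["delta_pos","roll"]}

```bash
mkdir -p pics; ls
python3 - <<'E'
from station import manip
import cv2,numpy as np
print(manip.state())
for n in("scene","top"):
    p,d=manip.snapshot(n); i=manip.camera_info(n); print(n,i)
    cv2.imwrite(f"pics/{n}0.png",p[:,:,::-1]); np.savez(f"pics/{n}0.npz",p=p,d=d,K=i["intrinsics"],t=i["position"],q=i["orientation"])
E
```

```text
pics
{'time': 0.0, 'qpos': array([-9.91925912e-01,  3.59369093e-01,  1.10224206e-02, -3.50682989e-04,
       -1.22408846e+00, -2.88084852e-01]), 'joint_vel': array([-0.0008699 , -0.00039537,  0.00069629, -0.00015083, -0.00210816,
       -0.00075249]), 'effort': array([ 4.45578371e-04, -5.83314121e+01,  2.93423903e+01,  6.93645760e+00,
       -5.78869469e-03, -7.40833775e-05]), 'tcp_pos': array([ 0.19334323, -0.64619738,  0.23035923]), 'tool_rot': array([-1.94561699e-04, -1.44821940e-01,  9.89457380e-01,  8.12862228e-04]), 'contact_force': array([-0.42697113, -0.14462462, -1.10014833]), 'moment': array([-0.02086821,  0.01701679, -0.01323807]), 'opening': 0.08524636479573922}
scene {'intrinsics': array([[554.02708777,   0.        , 323.79731484],
       [  0.        , 554.02708777, 229.31970372],
       [  0.        ,   0.        ,   1.        ]]), 'position': array([ 1.27763243, -0.04632629,  1.27311283]), 'orientation': array([-0.20271222,  0.72482181,  0.63159968, -0.18607241])}
top {'intrinsics': array([[575.97888988,   0.        , 321.60950746],
       [  0.        , 575.97888988, 227.36265993],
       [  0.        ,   0.        ,   1.        ]]), 'position': array([0.33866044, 0.0451797 , 1.24804283]), 'orientation': array([-0.07592445,  0.72203887, -0.68384201,  0.07249458])}
```

```bash
python3 - <<'E'
import cv2
E
echo
```

```text
(no output)
```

View pics/scene0.png

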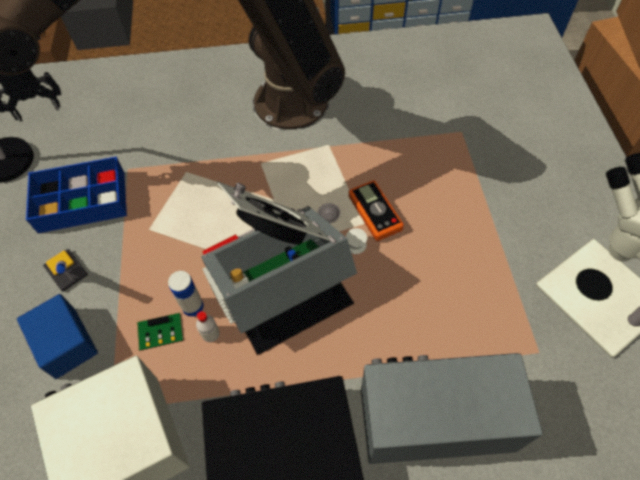

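View pics/top0.png

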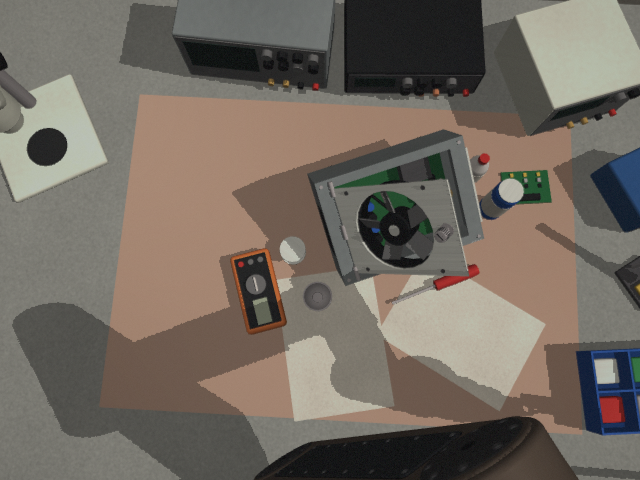

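The scene view shows the unit near (280,270) with the tray open. In the top view the panel corners are near (310,172), (462,130), (482,237) and (348,284), the hub near (397,230) and the thumbscrew near (444,232).

```bash
cat > h.py <<'E'
import numpy as np,cv2
from scipy.spatial.transform import Rotation as R
def rot(q): return R.from_quat(np.r_[q[1:],q[0]])
def cloud(f):
    z=np.load(f); d=z["d"]; K=z["K"]; v,u=np.mgrid[:480,:640]
    c=np.stack([(u-K[0,2])/K[0,0]*d,(v-K[1,2])/K[1,1]*d,d],-1)
    w=rot(z["q"]).apply(c.reshape(-1,3)).reshape(480,640,3)+z["t"]; w[d==0]=np.nan
    return w,z
def proj(P,z):
    c=rot(z["q"]).inv().apply(np.atleast_2d(P)-z["t"]); K=z["K"]
    return np.c_[c[:,0]/c[:,2]*K[0,0]+K[0,2],c[:,1]/c[:,2]*K[1,1]+K[1,2]]
E
python3 - <<'E'
from h import *
w,z=cloud("pics/top0.npz")
p=z["p"][:,:,::-1]
cv2.imwrite("pics/crop0.png",cv2.resize(p[115:295,295:535],None,fx=3.3,fy=3.3,interpolation=cv2.INTER_CUBIC))
for c,r in [(315,175),(460,134),(478,234),(350,280),(338,230),(470,190),(385,155),(397,230),(444,232),(430,190),(460,262),(360,262),(350,205),(450,210)]:
    print((c,r),np.round(np.nanmedian(w[r-1:r+2,c-1:c+2].reshape(-1,3),0),4))
E
```

```text
(315, 175) [0.6783 0.0758 0.1503]
(460, 134) [ 0.8403 -0.2442  0.0023]
(478, 234) [ 0.5861 -0.2593  0.1034]
(350, 280) [ 0.4792 -0.005   0.0994]
(338, 230) [0.5687 0.0249 0.1539]
(470, 190) [ 0.6642 -0.2322  0.1492]
(385, 155) [ 0.7212 -0.06    0.1683]
(397, 230) [ 0.5596 -0.0808  0.2245]
(444, 232) [ 0.5419 -0.1485  0.3091]
(430, 190) [ 0.6122 -0.1234  0.3133]
(460, 262) [ 0.5011 -0.1869  0.2602]
(360, 262) [ 0.5118 -0.0217  0.1292]
(350, 205) [0.6078 0.0056 0.1979]
(450, 210) [ 0.5799 -0.1579  0.3127]
```

View pics/crop0.png

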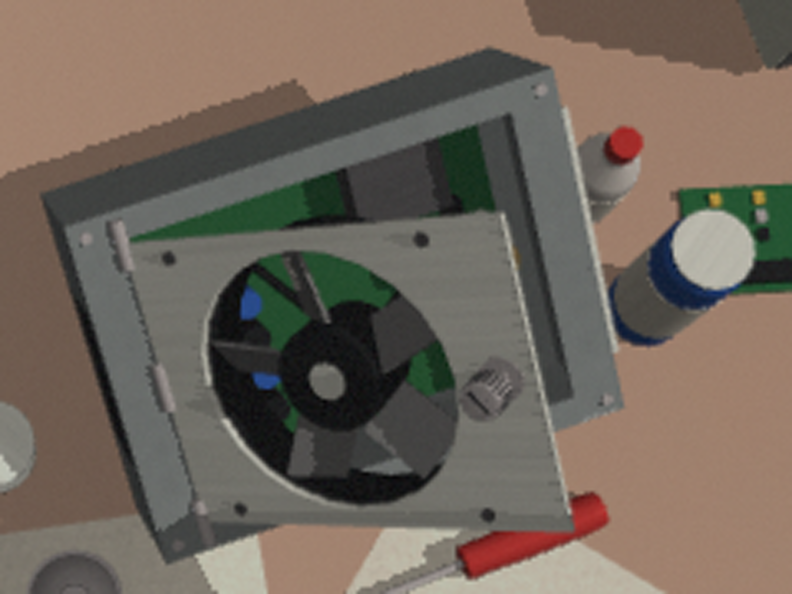

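```bash
cat >> h.py <<'E'
def frame(p):
    c,s=np.cos(p[2]),np.sin(p[2]); X=np.array([c,s,0]);v=np.array([-s,c,0]);Z=np.array([0,0,1.])
    a=np.pi/6; u=np.cos(a)*X+np.sin(a)*Z; n=-np.sin(a)*X+np.cos(a)*Z
    return u,v,n
def P(p,uu,vv,nn):
    u,v,n=frame(p); return np.array([p[0],p[1],.15])+uu*u+vv*v+nn*n
def T(p,hv,th,uu,vv,nn): # tray pt, vv from hinge (neg), nn above panel
    u,v,n=frame(p); H=P(p,0,hv,0); c,s=np.cos(th),np.sin(th)
    return H+uu*u+vv*(v*c-n*s)+nn*(n*c+v*s)
E
python3 - <<'E'
from h import *
from scipy.optimize import least_squares as L
w,z=cloud("pics/top0.npz")
f=lambda a:np.array([295+a[0]/3.3-.35,115+a[1]/3.3-.35])
im=np.array([f(a) for a in[(65,222),(552,68),(622,408),(168,562)]])
cs=[(.11,.15),(.11,-.15),(-.11,-.15),(-.11,.15)]
g=lambda p:(proj([P(p,a,b,0) for a,b in cs],z)-im).ravel()
s=L(g,[.6,-.1,.3]);p=s.x;print("unit",p,np.round(s.fun,1))
u,v,n=frame(p)
for c,r in[(315,190),(338,230),(470,190),(385,166),(462,145),(478,234),(430,150)]:
    q=np.nanmedian(w[r-1:r+2,c-1:c+2].reshape(-1,3),0)-P(p,0,0,0);print((c,r),np.round([q@u,q@v,q@n],4))
it=np.array([f(a) for a in[(505,212),(573,528)]])
# tray: fit hinge v offset and theta using tray plane points, in unit frame
m=np.zeros((480,640),bool)
q=w-P(p,0,0,0); q=np.stack([q@u,q@v,q@n],-1)
for c,r in[(430,190),(460,262),(360,262),(350,205),(450,210),(452,195),(345,190),(452,225),(425,265),(444,232),(440,240),(397,230)]:
    print((c,r),np.round(q[r,c],4))
h=lambda x:(proj([T(p,x[0],x[1],a,-.236,.004) for a in(.09,-.09)],z)-it).ravel()
s2=L(h,[.11,.7]);print("hinge v,theta",s2.x,s2.fun)
for hv in(.118,.110): print(hv, L(lambda x:h([hv,x[0]]),[.7]).x, L(lambda x:h([hv,x[0]]),[.7]).fun)
np.save("unit.npy",np.r_[p,s2.x])
E
```

```text
unit [ 0.61323451 -0.09929476  0.37773491] [-0.3  0.6  0.6 -0.5  0.6 -0.1 -0.9 -0.1]
(315, 190) [ 0.0911  0.151  -0.0167]
(338, 230) [0.0058 0.1318 0.0012]
(470, 190) [-1.800e-03 -1.424e-01  1.000e-04]
(385, 166) [0.0983 0.0111 0.0009]
(462, 145) [ 0.0914 -0.1443  0.0009]
(478, 234) [-0.0962 -0.1387  0.0017]
(430, 150) [ 0.1009 -0.0815 -0.0006]
(430, 190) [ 0.0737 -0.0214  0.1485]
(460, 262) [-0.0632 -0.0401  0.1636]
(360, 262) [-0.0667  0.1095  0.0158]
(350, 205) [0.0543 0.0995 0.0269]
(450, 210) [ 0.0348 -0.0422  0.1654]
(452, 195) [-0.0339 -0.1356 -0.0961]
(345, 190) [0.0838 0.1003 0.0223]
(452, 225) [ 0.0076 -0.0402  0.1647]
(425, 265) [-0.0703  0.0093  0.1152]
(444, 232) [ 0.0068 -0.0193  0.1807]
(440, 240) [-0.0071 -0.0113  0.1749]
(397, 230) [-0.0004  0.0369  0.0855]
hinge v,theta [0.11721961 0.77510844] [-0.34476401 -0.52979583  0.30164526  0.35063559]
0.118 [0.77015957] [-0.5002289  -0.64022884  0.13849564  0.17125384]
0.11 [0.82085635] [0.9545784  0.50949784 1.67677994 2.01432703]
```

Unit and tray fitted: panel residuals are about 1 mm, tray angle is about 0.775. Next I work out the approach and the closing arc in tool axes.

```bash
cat >> h.py <<'E'
U=np.r_[0.61323,-0.0993,0.37774]; HV=.1177
def cur():
    from station import manip
    return manip.state()
def delta(target,s=None,yawoff=0,**k):
    """tool-frame shift to world target from measured pose, and roll making tool y = v rotated clockwise (roll sense) by yawoff"""
    s=s or cur(); Rm=rot(s["tool_rot"]); y=Rm.as_matrix()[:,1]; v=frame(U)[1]
    a=np.arctan2(v[1],v[0])-np.arctan2(y[1],y[0]); a=(a+np.pi/2)%np.pi-np.pi/2
    return np.round(Rm.inv().apply(np.array(target)-s["tcp_pos"]),4), round(-a+yawoff,3)
E
python3 - <<'E'
from h import *
e=lambda th,n=.004:T(U,HV,th,-.055,-.213,n)
for th in(.775,.6,.4,.2,0):print(th,np.round(e(th),4),delta(e(th)))
print("up",delta(e(.775)+[0,0,.06]))
for nm,(c,r) in dict(can=(510,190),cap=(484,158)).items():
    w,z=cloud("pics/top0.npz");print(nm,w[r,c])
print("screw",T(U,HV,0,0,-.216,.004+.0199),"fan",T(U,HV,0,0,-.11,.004))
E
```

```text
0.775 [ 0.51   -0.1743  0.254 ] (array([-0.4386,  0.3614, -0.0231]), np.float64(-0.087))
0.6 [ 0.5321 -0.1916  0.2295] (array([-0.4549,  0.3385,  0.0014]), np.float64(-0.087))
0.4 [ 0.5571 -0.2043  0.1975] (array([-0.4751,  0.3191,  0.0333]), np.float64(-0.087))
0.2 [ 0.5808 -0.2093  0.1625] (array([-0.4964,  0.3075,  0.0683]), np.float64(-0.087))
0 [ 0.6022 -0.2062  0.126 ] (array([-0.5179,  0.3043,  0.1049]), np.float64(-0.087))
up (array([-0.4386,  0.3615, -0.0831]), np.float64(-0.087))
can [ 0.6675881  -0.30993066  0.15298778]
cap [ 0.7442785  -0.26921544  0.11631466]
screw [ 0.63837755 -0.19507731  0.17069801] fan [ 0.60853108 -0.09288049  0.1534641 ]
```

Call:
{"name": "play_rows", "arguments": {
  "delta_pos": [
    [0,0,-0.05],
    [-0.02,0.02,-0.1],
    [-0.06,0.05,-0.1],
    [-0.1,0.08,-0.1],
    [-0.14,0.115,-0.1],
    [-0.18,0.15,-0.1],
    [-0.22,0.18,-0.1],
    [-0.26,0.215,-0.1],
    [-0.3,0.25,-0.1],
    [-0.34,0.28,-0.1],
    [-0.38,0.315,-0.1],
    [-0.41,0.34,-0.1],
    [-0.439,0.361,-0.095],
    [-0.439,0.361,-0.085],
    [-0.439,0.361,-0.07],
    [-0.439,0.361,-0.06],
    [-0.439,0.361,-0.06]
  ],
  "roll": [0,-0.02,-0.04,-0.06,-0.087,-0.087,-0.087,-0.087,-0.087,-0.087,-0.087,-0.087,-0.087,-0.087,-0.087,-0.087,-0.087],
  "gripper": 0,
  "squeeze": 40
}}

```text
time: 1.8
tcp_pos: [0.5095, -0.175, 0.2896]
tool_rot: [-0.002, -0.188, 0.982, 0.0]
contact_force: [0.7, -0.1, 0.2]
opening: -0.0006
```

Run:
```python
from h import *
from station import manip
s=cur(); print(s)
e=lambda th,n=.004:T(U,HV,th,-.055,-.213,n)
for th in(.775,.7,.6,.5,.4,.3,.2,.1,0):print(th,*delta(e(th),s))
```

```text
{'time': 1.8, 'qpos': array([ 3.27378139e-02,  1.01532183e-01, -1.92459567e-01, -4.67367107e-04,
       -1.27993806e+00, -1.22604987e+00]), 'joint_vel': array([-0.00592496, -0.01450904,  0.03712654,  0.0130558 , -0.02545714,
       -0.0009898 ]), 'effort': array([ 3.41822421e-01, -3.82515407e+01,  2.96050733e+01,  7.02289939e+00,
        3.33069731e-01,  3.20570754e-03]), 'tcp_pos': array([ 0.50949306, -0.17504993,  0.28957816]), 'tool_rot': array([-1.51294779e-03, -1.87557111e-01,  9.82252424e-01,  4.64473885e-04]), 'contact_force': array([ 0.67309634, -0.06543652,  0.22955422]), 'moment': array([-0.02257062,  0.08202484, -0.00427619]), 'opening': -0.0005846227265063876}
0.775 [-0.0009  0.0004  0.0355] -0.0
0.7 [-0.0067 -0.0106  0.0456] -0.0
0.6 [-0.0151 -0.0238  0.06  ] -0.0
0.5 [-0.0241 -0.0353  0.0755] -0.0
0.4 [-0.0337 -0.0449  0.0919] -0.0
0.3 [-0.0437 -0.0526  0.1091] -0.0
0.2 [-0.054  -0.0583  0.1268] -0.0
0.1 [-0.0645 -0.0619  0.1449] -0.0
0 [-0.0752 -0.0634  0.1633] -0.0
```

Call:
{"name": "play_rows", "arguments": {
  "delta_pos": [
    [-0.001,0,0.012],
    [-0.001,0,0.024],
    [-0.004,-0.005,0.033],
    [-0.007,-0.011,0.04],
    [-0.011,-0.017,0.047],
    [-0.015,-0.024,0.054],
    [-0.02,-0.03,0.062],
    [-0.024,-0.035,0.07],
    [-0.029,-0.04,0.078],
    [-0.034,-0.045,0.086],
    [-0.039,-0.049,0.0945],
    [-0.044,-0.053,0.103],
    [-0.049,-0.0555,0.112],
    [-0.054,-0.058,0.121],
    [-0.059,-0.06,0.13]
  ],
  "roll": [0,0,0,0,0,0,0,0,0,0,0,0,0,0,0]
}}

```text
time: 3.3
tcp_pos: [0.5882, -0.2091, 0.1607]
tool_rot: [0.0, -0.188, 0.982, -0.0]
contact_force: [-1.0, -0.8, 2.0]
opening: 0.0
```

Run:
```python
from h import *
e=lambda th,n=.004:T(U,HV,th,-.055,-.213,n)
s=cur();print(s["contact_force"])
for th in(.2,.1,0):print(th,*delta(e(th),s))
```

```text
[-1.01030812 -0.81230151  1.97565078]
0.2 [ 0.007   0.0026 -0.0019] 0.0
0.1 [-0.0035 -0.001   0.0163] 0.0
0 [-0.0141 -0.0025  0.0347] 0.0
```

Call:
{"name": "play_rows", "arguments": {
  "delta_pos": [
    [-0.003,-0.001,0.007],
    [-0.006,-0.0015,0.013],
    [-0.009,-0.002,0.019],
    [-0.012,-0.0025,0.024],
    [-0.014,-0.0025,0.027],
    [-0.014,-0.0025,0.028],
    [-0.014,-0.0025,0.028]
  ],
  "roll": [0,0,0,0,0,0,0]
}}

```text
time: 4.0
tcp_pos: [0.6013, -0.206, 0.1331]
tool_rot: [-0.0, -0.188, 0.982, 0.0]
contact_force: [0.0, 0.1, 1.1]
opening: 0.0
```

Call:
{"name": "play_rows", "arguments": {
  "delta_pos": [
    [0,0,0.001],
    [0,0,0.002],
    [0,0,0.003],
    [0,0,0.003]
  ],
  "roll": [0,0,0,0]
}}

```text
time: 4.4
tcp_pos: [0.6015, -0.2061, 0.1304]
tool_rot: [0.0, -0.188, 0.982, -0.0]
contact_force: [0.2, 1.1, 1.2]
opening: -0.0001
```

Call:
{"name": "play_rows", "arguments": {
  "delta_pos": [
    [0,0,0.001],
    [0,0,0.002],
    [0,0,0.003],
    [0,0,0.003]
  ],
  "roll": [0,0,0,0]
}}

```text
time: 4.8
tcp_pos: [0.6018, -0.2062, 0.1297]
tool_rot: [0.001, -0.188, 0.982, -0.001]
contact_force: [-6.3, 4.0, 15.7]
opening: -0.0001
```

Call:
{"name": "play_rows", "arguments": {
  "delta_pos": [
    [0.005,0,-0.02],
    [0.02,0,-0.05],
    [0.05,0,-0.08],
    [0.08,0,-0.1],
    [0.08,0,-0.1]
  ],
  "roll": [0,0,0,0,0],
  "gripper": 0.03
}}

```text
time: 5.3
tcp_pos: [0.5258, -0.2368, 0.231]
tool_rot: [0.002, -0.187, 0.982, -0.001]
contact_force: [0.1, -0.5, 0.2]
opening: 0.0302
```

Run:
```python
from h import *
from station import manip
im=[]
for n,k in(("scene",1),("top",1)):
    p,d=manip.snapshot(n); i=manip.camera_info(n)
    f=f"pics/{n}{k}.npz"; np.savez(f,p=p,d=d,K=i["intrinsics"],t=i["position"],q=i["orientation"])
    w,z=cloud(f); hm=T(U,HV,0,0,-.216,.004+.0199); ht=T(U,HV,0,0,-.216,.004+.0289); c=proj([hm,ht,T(U,HV,0,0,-.11,.004)],z); print(n,c)
    q=w-P(U,0,0,0); u,v,nn=frame(U); q=np.stack([q@u,q@v,q@nn],-1)
    m=(np.abs(q[...,0])<.025)&(np.abs(q[...,1]-(HV-.216))<.025)&(q[...,2]>.025)&(q[...,2]<.04)
    print("head top pts",m.sum(),np.median(q[m],0) if m.any() else 0,(q[m].min(0),q[m].max(0)) if m.any() else 0)
    m=(np.abs(q[...,0])<.09)&(q[...,1]<HV-.192)&(q[...,1]>HV-.234)&(abs(q[...,2])<.02)&(np.abs(q[...,0])>.03)
    print("strip n",np.nanmedian(q[m],0) if m.any() else 0)
    x,y=np.clip(c[0].astype(int)-[75,60],0,None); im.append(cv2.resize(p[y:y+120,x:x+150,::-1],None,fx=4,fy=4,interpolation=cv2.INTER_CUBIC))
cv2.imwrite("pics/c1.png",cv2.resize(np.hstack(im),None,fx=.66,fy=.66))
```

```text
scene [[228.45981071 257.33059021]
 [227.10205475 254.15643394]
 [272.72484163 244.51220787]]
head top pts 61 [ 0.00627049 -0.09877885  0.03154717] (array([-0.00957991, -0.10938612,  0.02539923]), array([ 0.01541151, -0.08720566,  0.03611362]))
strip n [ 0.04471383 -0.09568897  0.00383919]
top [[453.62701228 198.93626764]
 [455.39295862 200.04402581]
 [399.18563474 213.20945348]]
head top pts 0 0 0
strip n [-0.0780533  -0.09656554  0.00435534]
```

View pics/c1.png

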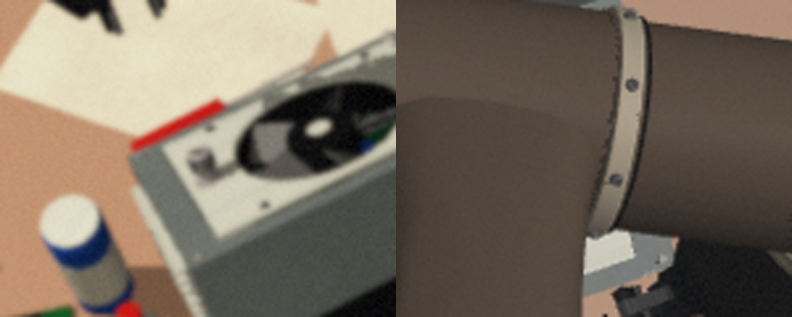

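The tray is shut: the strip lies 3.8–4.4 mm above the panel. The thumbscrew is at v=-0.098 as predicted, at crop position (203,165) left. Next I grip it.

Run:
```python
from h import *
s=cur();X=np.array([np.cos(U[2]),np.sin(U[2]),0])
m=T(U,HV,0,0,-.216,.0239);g=m-.003*X+[0,0,-.001]
print(delta(g+[0,0,.045],s),delta(g,s),delta(g,s,-.8))
u,v,n=frame(U);print("-n 1mm in tool at yaw 0:",np.round(R.from_matrix(np.c_[-X,v,[0,0,-1]]).inv().apply(-n),3))
```

```text
(array([-0.1157, -0.0032,  0.0134]), np.float64(-0.001)) (array([-0.1157, -0.0032,  0.0584]), np.float64(-0.001)) (array([-0.1157, -0.0032,  0.0584]), np.float64(-0.801))
-n 1mm in tool at yaw 0: [-0.5    0.     0.866]
```

Call:
{"name": "play_rows", "arguments": {
  "delta_pos": [
    [-0.03,0,0],
    [-0.07,-0.003,0.005],
    [-0.1,-0.003,0.01],
    [-0.1157,-0.0032,0.014],
    [-0.1157,-0.0032,0.014],
    [-0.1157,-0.0032,0.014],
    [-0.1157,-0.0032,0.03],
    [-0.1157,-0.0032,0.044],
    [-0.1157,-0.0032,0.054],
    [-0.1157,-0.0032,0.0584],
    [-0.1157,-0.0032,0.0584]
  ],
  "roll": [-0.13,-0.27,-0.4,-0.53,-0.67,-0.8,-0.8,-0.8,-0.8,-0.8,-0.8],
  "gripper": 0.034
}}

```text
time: 6.5
tcp_pos: [0.6355, -0.1958, 0.1677]
tool_rot: [-0.001, -0.555, 0.832, 0.001]
contact_force: [-0.2, 0.1, 1.1]
opening: 0.034
```

Call:
{"name": "play_rows", "arguments": {
  "delta_pos": [
    [0,0,0],
    [0,0,0],
    [0,0,0],
    [0,0,0]
  ],
  "roll": [0,0,0,0],
  "gripper": 0.0,
  "squeeze": 40
}}

```text
time: 6.9
tcp_pos: [0.6371, -0.1964, 0.1695]
tool_rot: [0.001, -0.555, 0.832, -0.001]
contact_force: [3.6, -3.3, -6.0]
opening: 0.0213
```

```bash
cat >> h.py <<'E'
def rep():
    s=cur();u,v,n=frame(U);X=np.array([np.cos(U[2]),np.sin(U[2]),0])
    m=T(U,HV,0,0,-.216,.0239);q=s["tcp_pos"]-m;Rm=rot(s["tool_rot"])
    print("t",s["time"],"F uvn",np.round([s["contact_force"]@a for a in(u,v,n)],1),"F tool",np.round(Rm.inv().apply(s["contact_force"]),1),"M",np.round(s["moment"],2),"open",round(s["opening"],4))
    print("tcp rel head_mid(out) u,v,n",np.round([q@u,q@v,q@n],4),"X,v,z",np.round([q@X,q@v,q[2]],4),"q6",round(s["qpos"][5],2),"phi",-delta(m,s)[1])
    print("-n in tool",np.round(Rm.inv().apply(-n),3))
E
python3 -c "
from h import *
rep()"
```

```text
t 6.9 F uvn [-1.1 -4.4 -6.2] F tool [ 1.7 -4.6  6. ] M [-1.11 -1.69 -0.02] open 0.0213
tcp rel head_mid(out) u,v,n [-0.0021 -0.0007 -0.0002] X,v,z [-0.0017 -0.0007 -0.0012] q6 -0.39 phi -0.8
-n in tool [-0.348 -0.356  0.867]
```

Call:
{"name": "play_rows", "arguments": {
  "delta_pos": [
    [-0.0007,-0.0007,0.0017],
    [-0.0014,-0.0014,0.0035],
    [-0.0014,-0.0014,0.0035]
  ],
  "roll": [0,0,0]
}}

```text
time: 7.2
tcp_pos: [0.6386, -0.1957, 0.1664]
tool_rot: [0.001, -0.556, 0.832, -0.001]
contact_force: [3.6, -4.7, 2.9]
opening: 0.0211
```

```bash
python3 -c "
from h import *
rep()"
```

```text
t 7.2 F uvn [ 2.9 -5.7  1.7] F tool [ 2.9 -5.1 -2.9] M [-1.59 -1.02 -0.  ] open 0.0211
tcp rel head_mid(out) u,v,n [-0.0022 -0.0007 -0.0037] X,v,z [-0.     -0.0007 -0.0043] q6 -0.39 phi -0.8
-n in tool [-0.348 -0.357  0.867]
```

Call:
{"name": "play_rows", "arguments": {
  "delta_pos": [
    [-0.0005,-0.0005,0.0013],
    [-0.001,-0.001,0.0026],
    [-0.0012,-0.0012,0.003]
  ],
  "roll": [0,0,0]
}}

```text
time: 7.5
tcp_pos: [0.6402, -0.1951, 0.1635]
tool_rot: [0.001, -0.556, 0.831, -0.001]
contact_force: [3.2, -5.3, 3.4]
opening: 0.0213
```

```bash
python3 -c "
from h import *
rep()"
```

```text
t 7.5 F uvn [ 2.6 -6.1  2.4] F tool [ 3.7 -4.9 -3.4] M [-1.78 -0.97 -0.03] open 0.0213
tcp rel head_mid(out) u,v,n [-0.0022 -0.0006 -0.0071] X,v,z [ 0.0017 -0.0006 -0.0072] q6 -0.39 phi -0.8
-n in tool [-0.348 -0.357  0.867]
```

Call:
{"name": "play_rows", "arguments": {
  "delta_pos": [
    [-0.0005,-0.0005,0.0013],
    [-0.0009,-0.0009,0.0022],
    [-0.0009,-0.0009,0.0022]
  ],
  "roll": [0,0,0]
}}

```text
time: 7.8
tcp_pos: [0.6412, -0.1947, 0.1615]
tool_rot: [0.001, -0.556, 0.831, -0.001]
contact_force: [1.0, -4.7, 5.6]
opening: 0.0213
```

```bash
python3 -c "
from h import *
rep()"
```

```text
t 7.8 F uvn [ 2.1 -4.7  5.3] F tool [ 3.9 -2.7 -5.6] M [-1.72 -0.57 -0.01] open 0.0213
tcp rel head_mid(out) u,v,n [-0.0022 -0.0007 -0.0093] X,v,z [ 0.0028 -0.0007 -0.0092] q6 -0.39 phi -0.8
-n in tool [-0.349 -0.357  0.867]
```

Call:
{"name": "play_rows", "arguments": {
  "delta_pos": [
    [-0.0002,-0.0002,0.0005],
    [-0.0004,-0.0004,0.0009],
    [-0.0004,-0.0004,0.0009],
    [-0.0004,-0.0004,0.0009],
    [-0.0004,-0.0004,0.0009],
    [-0.0004,-0.0004,0.0009]
  ],
  "roll": [0.1,0.2,0.3,0.4,0.5,0.5]
}}

```text
time: 8.4
tcp_pos: [0.6402, -0.1946, 0.1613]
tool_rot: [-0.0, -0.331, 0.944, -0.001]
contact_force: [-5.2, -4.7, 14.1]
opening: 0.0202
```

```bash
python3 -c "
from h import *
rep()"
```

```text
t 8.4 F uvn [ 1.3 -2.5 15.5] F tool [  7.   -0.5 -14.1] M [-1.56  1.94  0.02] open 0.0202
tcp rel head_mid(out) u,v,n [-0.003  -0.0002 -0.0091] X,v,z [ 0.0019 -0.0002 -0.0094] q6 -0.89 phi -0.297
-n in tool [-0.479 -0.145  0.866]
```

Call:
{"name": "play_rows", "arguments": {
  "delta_pos": [
    [0.0005,0.0001,-0.0009],
    [0.0005,0.0001,-0.0009],
    [0.0005,0.0001,-0.0009],
    [0.0005,0.0001,-0.0009],
    [0.0005,0.0001,-0.0009],
    [0.0005,0.0001,-0.0009]
  ],
  "roll": [0.1,0.2,0.3,0.4,0.5,0.5]
}}

```text
time: 9.0
tcp_pos: [0.6409, -0.1937, 0.161]
tool_rot: [0.001, -0.088, 0.996, 0.0]
contact_force: [0.5, -0.1, 5.3]
opening: 0.0202
```

```bash
python3 -c "
from h import *
rep()"
```

```text
t 9.0 F uvn [ 3.  -0.3  4.4] F tool [-0.4 -0.2 -5.3] M [-0.09 -0.39  0.  ] open 0.0202
tcp rel head_mid(out) u,v,n [-0.0024  0.0003 -0.0098] X,v,z [ 0.0028  0.0003 -0.0097] q6 -1.39 phi 0.201
-n in tool [-0.489  0.1    0.867]
```

Call:
{"name": "play_rows", "arguments": {
  "delta_pos": [
    [-0.0003,0.0001,0.0005],
    [-0.0004,0.0001,0.0008],
    [-0.0005,0.0001,0.001],
    [-0.0006,0.0001,0.0011],
    [-0.0006,0.0001,0.0011],
    [-0.0006,0.0001,0.0011]
  ],
  "roll": [0.1,0.2,0.3,0.4,0.5,0.5]
}}

```text
time: 9.6
tcp_pos: [0.6406, -0.1925, 0.1609]
tool_rot: [0.0, 0.16, 0.987, 0.001]
contact_force: [-5.6, 6.2, 15.8]
opening: 0.0201
```

```bash
python3 -c "
from h import *
rep()"
```

```text
t 9.6 F uvn [ 5.3  7.8 15.1] F tool [  7.3   4.1 -15.7] M [2.63 1.85 0.26] open 0.0201
tcp rel head_mid(out) u,v,n [-0.0022  0.0015 -0.01  ] X,v,z [ 0.0031  0.0015 -0.0098] q6 -1.89 phi 0.699
-n in tool [-0.383  0.321  0.866]
```

Call:
{"name": "play_rows", "arguments": {
  "delta_pos": [
    [0,0,0],
    [0,0,0],
    [0.002,-0.002,-0.005],
    [0.005,-0.005,-0.02],
    [0.005,-0.005,-0.05],
    [0.03,-0.025,-0.06],
    [0.06,-0.05,-0.06],
    [0.075,-0.065,-0.06],
    [0.075,-0.065,-0.06]
  ],
  "roll": [0,0,0,-0.1,-0.2,-0.3,-0.4,-0.5,-0.6],
  "gripper": 0.034
}}

```text
time: 10.5
tcp_pos: [0.5466, -0.2323, 0.2193]
tool_rot: [-0.0, -0.14, 0.99, 0.001]
contact_force: [0.5, -0.2, 0.2]
opening: 0.0338
```

```bash
cat > look.py <<'E'
import sys
from h import *
from station import manip
def head(k):
    p,d=manip.snapshot("scene"); i=manip.camera_info("scene")
    f=f"pics/scene{k}.npz"; np.savez(f,p=p,d=d,K=i["intrinsics"],t=i["position"],q=i["orientation"])
    for g in("pics/scene1.npz",f):
        w,z=cloud(g); q=w-P(U,0,0,0); u,v,nn=frame(U); q=np.stack([q@u,q@v,q@nn],-1)
        m=(np.abs(q[...,0])<.016)&(np.abs(q[...,1]-(HV-.216))<.012)&(q[...,2]>.012)&(q[...,2]<.05)
        t=np.sort(q[m][:,2]);print(g,len(t),"n pct",np.round(np.percentile(t,[10,50,70,80,90,97]),4) if len(t) else 0)
    c=proj([T(U,HV,0,0,-.18,.004)],z)[0].astype(int); x,y=c-[45,35]
    cv2.imwrite(f"pics/h{k}.png",cv2.resize(p[y:y+70,x:x+90,::-1],None,fx=7,fy=7,interpolation=cv2.INTER_CUBIC))
if __name__=="__main__": head(sys.argv[1]); rep()
E
python3 look.py 2
```

```text
pics/scene1.npz 103 n pct [0.0172 0.0277 0.0315 0.0322 0.0335 0.0347]
pics/scene2.npz 78 n pct [0.0143 0.0216 0.0231 0.0238 0.0248 0.0254]
t 10.55 F uvn [0.6 1.2 0.3] F tool [-0.2  1.2 -0.6] M [-0.03  0.   -0.03] open 0.0344
tcp rel head_mid(out) u,v,n [-0.0605 -0.0009  0.091 ] X,v,z [-0.0979 -0.0009  0.0485] q6 -1.21 phi 0.09
-n in tool [-0.498  0.044  0.866]
```

View pics/h2.png

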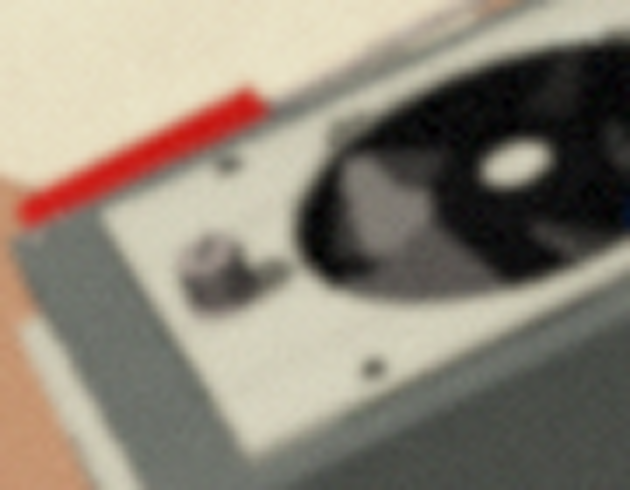

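Run:
```python
from h import *
s=cur();X=np.array([np.cos(U[2]),np.sin(U[2]),0])
m=T(U,HV,0,0,-.216,.0239-.0098);g=m-.003*X+[0,0,.001]
print(delta(g+[0,0,.03],s,-.5),delta(g,s,-.5))
```

```text
(array([-0.0993,  0.0099,  0.026 ]), np.float64(-0.59)) (array([-0.0993,  0.0099,  0.056 ]), np.float64(-0.59))
```

Call:
{"name": "play_rows", "arguments": {
  "delta_pos": [
    [-0.04,0.004,0],
    [-0.08,0.008,0.005],
    [-0.0993,0.0099,0.015],
    [-0.0993,0.0099,0.026],
    [-0.0993,0.0099,0.026],
    [-0.0993,0.0099,0.04],
    [-0.0993,0.0099,0.05],
    [-0.0993,0.0099,0.055],
    [-0.0993,0.0099,0.056]
  ],
  "roll": [-0.14,-0.28,-0.42,-0.56,-0.59,-0.59,-0.59,-0.59,-0.59],
  "gripper": 0.032
}}

```text
time: 11.45
tcp_pos: [0.6415, -0.1951, 0.1623]
tool_rot: [-0.001, -0.42, 0.908, 0.0]
contact_force: [0.3, 0.2, -0.2]
opening: 0.0323
```

Call:
{"name": "play_rows", "arguments": {
  "delta_pos": [
    [0,0,0],
    [0,0,0],
    [0,0,0]
  ],
  "roll": [0,0,0],
  "gripper": 0.0
}}

```text
time: 11.75
tcp_pos: [0.6409, -0.1945, 0.1631]
tool_rot: [-0.001, -0.42, 0.908, 0.001]
contact_force: [-3.7, 3.2, -0.3]
opening: 0.02
```

```bash
python3 -c "
from h import *
rep()"
```

```text
t 11.75 F uvn [-2.1  4.3  0.9] F tool [-0.   4.9  0.3] M [ 1.15  1.45 -0.02] open 0.02
tcp rel head_mid(out) u,v,n [-0.0016 -0.0004 -0.0078] X,v,z [ 0.0026 -0.0004 -0.0076] q6 -0.7 phi -0.489
-n in tool [-0.442 -0.237  0.865]
```

Call:
{"name": "play_rows", "arguments": {
  "delta_pos": [
    [-0.0003,-0.0001,0.0006],
    [-0.0005,-0.0003,0.001],
    [-0.0005,-0.0003,0.001],
    [-0.0005,-0.0003,0.001],
    [-0.0005,-0.0003,0.001],
    [-0.0005,-0.0003,0.001]
  ],
  "roll": [0.1,0.2,0.3,0.4,0.5,0.5]
}}

```text
time: 12.35
tcp_pos: [0.6403, -0.1945, 0.1629]
tool_rot: [-0.002, -0.181, 0.984, 0.001]
contact_force: [-8.9, 4.2, 6.5]
opening: 0.0192
```

```bash
python3 -c "
from h import *
rep()"
```

```text
t 12.35 F uvn [-2.6  7.2  9. ] F tool [ 6.9  7.1 -6.4] M [ 1.33  3.57 -0.07] open 0.0192
tcp rel head_mid(out) u,v,n [-0.0022 -0.0002 -0.0077] X,v,z [ 0.002  -0.0002 -0.0078] q6 -1.2 phi 0.014
-n in tool [-0.503  0.005  0.864]
```

Call:
{"name": "play_rows", "arguments": {
  "delta_pos": [
    [-0.0002,0,0.0004],
    [-0.0003,0,0.0005],
    [-0.0003,0,0.0005],
    [-0.0003,0,0.0005],
    [-0.0003,0,0.0005],
    [-0.0003,0,0.0005]
  ],
  "roll": [0.1,0.2,0.3,0.4,0.5,0.5]
}}

```text
time: 12.95
tcp_pos: [0.6414, -0.1938, 0.1634]
tool_rot: [-0.001, 0.068, 0.998, 0.0]
contact_force: [-8.3, 7.2, 11.4]
opening: 0.019
```

```bash
python3 -c "
from h import *
rep()"
```

```text
t 12.95 F uvn [ 1.3  9.7 12.4] F tool [  9.2   6.  -11.3] M [2.77 3.46 0.  ] open 0.019
tcp rel head_mid(out) u,v,n [-0.0007  0.0001 -0.0079] X,v,z [ 0.0033  0.0001 -0.0073] q6 -1.7 phi 0.514
-n in tool [-0.437  0.245  0.866]
```

Call:
{"name": "play_rows", "arguments": {
  "delta_pos": [
    [0,0,0],
    [0,0,0],
    [0.002,-0.002,-0.005],
    [0.005,-0.005,-0.02],
    [0.005,-0.005,-0.05],
    [0.03,-0.025,-0.06],
    [0.06,-0.05,-0.06],
    [0.075,-0.065,-0.06],
    [0.075,-0.065,-0.06]
  ],
  "roll": [0,0,0,-0.1,-0.2,-0.3,-0.4,-0.5,-0.6],
  "gripper": 0.034
}}

```text
time: 13.85
tcp_pos: [0.558, -0.251, 0.2227]
tool_rot: [0.0, -0.233, 0.973, -0.0]
contact_force: [0.9, -0.6, 0.6]
opening: 0.0342
```

```bash
sed -i 's#for g in("pics/scene1.npz",f)#for g in("pics/scene1.npz","pics/scene2.npz",f)#' look.py; python3 look.py 3
python3 - <<'E'
from h import *
# model-based: fit head height by comparing expected silhouette: print projected top-centre pixel for each insertion and depth profile along column line
for k in(1,2,3):
    w,z=cloud(f"pics/scene{k}.npz"); q=w-P(U,0,0,0);u,v,n=frame(U);q=np.stack([q@u,q@v,q@n],-1)
    m=(np.hypot(q[...,0],q[...,1]-(HV-.216))<.0095)&(q[...,2]>.018)
    a=q[m][:,2];print(k,"top disc n: count",m.sum(),"median",np.median(a),np.round(np.sort(a)[::4],4))
E
```

```text
pics/scene1.npz 103 n pct [0.0172 0.0277 0.0315 0.0322 0.0335 0.0347]
pics/scene2.npz 78 n pct [0.0143 0.0216 0.0231 0.0238 0.0248 0.0254]
pics/scene3.npz 66 n pct [0.0148 0.0204 0.0213 0.0219 0.0226 0.0233]
t 13.9 F uvn [ 0.5 -0.2 -0.3] F tool [-0.5 -0.2  0. ] M [ 0.05 -0.01  0.01] open 0.0338
tcp rel head_mid(out) u,v,n [-0.0556 -0.0222  0.0921] X,v,z [-0.0942 -0.0222  0.0519] q6 -0.99 phi -0.098
-n in tool [-0.497 -0.048  0.867]
1 top disc n: count 29 median 0.032904860877272776 [0.0289 0.0315 0.0319 0.0325 0.0337 0.0347 0.2104 0.2192]
2 top disc n: count 53 median 0.02594724708594293 [0.0196 0.0223 0.023  0.0234 0.0237 0.0244 0.0253 0.1799 0.1829 0.1868
 0.1887 0.191  0.193  0.1951]
3 top disc n: count 87 median 0.17819195137314825 [0.0183 0.02   0.0207 0.0211 0.0219 0.0227 0.0237 0.1704 0.1715 0.1741
 0.176  0.1784 0.1799 0.1828 0.1846 0.1864 0.1892 0.1923 0.1938 0.1967
 0.1998 0.2024]
```

The head top is now at n≈0.0215, against 0.022 when home. I'll do one more tightening stroke to confirm the hard stop.

Run:
```python
from h import *
s=cur();X=np.array([np.cos(U[2]),np.sin(U[2]),0])
m=T(U,HV,0,0,-.216,.013);g=m-.003*X+[0,0,.0015]
print(delta(g+[0,0,.03],s,-.4),delta(g,s,-.4))
```

```text
(array([-0.0983,  0.0127,  0.0299]), np.float64(-0.302)) (array([-0.0983,  0.0127,  0.0599]), np.float64(-0.302))
```

Call:
{"name": "play_rows", "arguments": {
  "delta_pos": [
    [-0.04,0.005,0],
    [-0.08,0.01,0.005],
    [-0.098,0.0127,0.015],
    [-0.098,0.0127,0.03],
    [-0.098,0.0127,0.045],
    [-0.098,0.0127,0.055],
    [-0.098,0.0127,0.06],
    [-0.098,0.0127,0.06]
  ],
  "roll": [-0.1,-0.2,-0.3,-0.3,-0.3,-0.3,-0.3,-0.3],
  "gripper": 0.032
}}

```text
time: 14.7
tcp_pos: [0.6416, -0.1938, 0.1611]
tool_rot: [-0.0, -0.374, 0.927, 0.0]
contact_force: [-0.1, 0.4, -0.1]
opening: 0.0322
```

Call:
{"name": "play_rows", "arguments": {
  "delta_pos": [
    [0,0,0],
    [0,0,0],
    [0,0,0]
  ],
  "roll": [0,0,0],
  "gripper": 0.0,
  "squeeze": 60
}}

```text
time: 15.0
tcp_pos: [0.6418, -0.1937, 0.1624]
tool_rot: [0.0, -0.374, 0.927, -0.0]
contact_force: [-2.3, 1.7, 2.4]
opening: 0.0185
```

```bash
python3 -c "
from h import *
rep()"
```

```text
t 15.0 F uvn [-0.1  2.4  2.8] F tool [ 0.5  2.8 -2.4] M [0.54 0.74 0.03] open 0.0185
tcp rel head_mid(out) u,v,n [-0.001  -0.     -0.0091] X,v,z [ 0.0037 -0.     -0.0083] q6 -0.8 phi -0.39
-n in tool [-0.462 -0.19   0.866]
```

Call:
{"name": "play_rows", "arguments": {
  "delta_pos": [
    [-0.0003,-0.0001,0.0006],
    [-0.0005,-0.0002,0.001],
    [-0.0005,-0.0002,0.001],
    [-0.0005,-0.0002,0.001]
  ],
  "roll": [0.1,0.2,0.3,0.4]
}}

```text
time: 15.4
tcp_pos: [0.642, -0.1934, 0.1614]
tool_rot: [0.0, -0.181, 0.983, -0.0]
contact_force: [-6.2, 4.2, 3.4]
opening: 0.0186
```

```bash
python3 -c "
from h import *
rep()"
```

```text
t 15.4 F uvn [-2.   6.2  5.1] F tool [ 4.3  6.1 -3.4] M [1.67 1.73 0.34] open 0.0186
tcp rel head_mid(out) u,v,n [-0.0011  0.0002 -0.01  ] X,v,z [ 0.004   0.0002 -0.0092] q6 -1.2 phi 0.013
-n in tool [-0.5    0.007  0.866]
```

Call:
{"name": "play_rows", "arguments": {
  "delta_pos": [
    [0,0,0],
    [0,0,0],
    [0,0,0],
    [0,0,0]
  ],
  "roll": [0.1,0.2,0.3,0.4]
}}

```text
time: 15.8
tcp_pos: [0.6401, -0.1932, 0.1623]
tool_rot: [-0.001, 0.018, 1.0, 0.0]
contact_force: [-12.2, 6.4, 13.6]
opening: 0.018
```

```bash
python3 -c "
from h import *
rep()"
```

```text
t 15.8 F uvn [-0.9 10.5 16.3] F tool [ 12.4   6.  -13.6] M [3.12 4.35 1.1 ] open 0.018
tcp rel head_mid(out) u,v,n [-0.0022  0.0011 -0.0085] X,v,z [ 0.0023  0.0011 -0.0084] q6 -1.6 phi 0.413
-n in tool [-0.46   0.2    0.865]
```

Torque climbed to 1.1 N m, so the screw is against its hard stop. Next: release, check, and find the blade angle by rectifying the fan plane.

Call:
{"name": "play_rows", "arguments": {
  "delta_pos": [
    [0,0,0],
    [0,0,0],
    [0.002,0,-0.005],
    [0.005,0,-0.02],
    [0.005,0,-0.05],
    [0.035,0,-0.06],
    [0.07,0,-0.06],
    [0.1,0,-0.06],
    [0.1,0,-0.06]
  ],
  "roll": [0,0,0,-0.1,-0.2,-0.3,-0.4,-0.4,-0.4],
  "gripper": 0.034
}}

```text
time: 16.7
tcp_pos: [0.5395, -0.1903, 0.2217]
tool_rot: [0.001, -0.183, 0.983, 0.0]
contact_force: [0.8, -0.5, 1.3]
opening: 0.0341
```

```bash
sed -i 's#"pics/scene1.npz","pics/scene2.npz"#"pics/scene3.npz"#' look.py
cat > fan.py <<'E'
import sys
from h import *
def rect(k,f="scene"):
    z=np.load(f"pics/{f}{k}.npz"); S=2.5 # px per mm
    c=[(.08,.08),(.08,-.08),(-.08,-.08),(-.08,.08)]
    src=proj([T(U,HV,0,a,-.11+b,-.006) for a,b in c],z).astype(np.float32)
    dst=np.float32([[0,0],[400,0],[400,400],[0,400]])
    o=cv2.warpPerspective(z["p"][:,:,::-1].copy(),cv2.getPerspectiveTransform(src,dst),(400,400),flags=cv2.INTER_CUBIC)
    cv2.imwrite(f"pics/fan{k}.png",cv2.convertScaleAbs(o,alpha=1.6,beta=10))
rect(sys.argv[1])
E
python3 look.py 4; python3 fan.py 4
```

```text
pics/scene3.npz 66 n pct [0.0148 0.0204 0.0213 0.0219 0.0226 0.0233]
pics/scene4.npz 71 n pct [0.0145 0.0202 0.0213 0.022  0.0228 0.0239]
t 16.75 F uvn [ 1.1 -0.3  0.5] F tool [-0.7 -0.3 -1. ] M [ 0.04 -0.11  0.01] open 0.0338
tcp rel head_mid(out) u,v,n [-0.0511  0.0402  0.0885] X,v,z [-0.0885  0.0402  0.0511] q6 -1.21 phi 0.01
-n in tool [-0.499  0.005  0.867]
```

View pics/fan4.png

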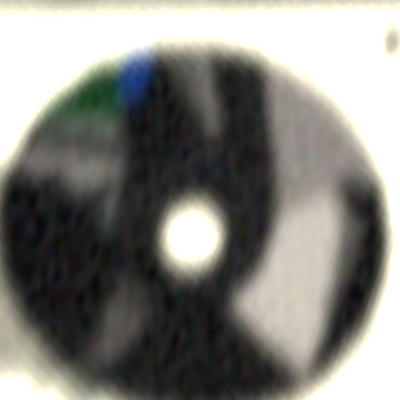

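Run:
```python
from h import *
s=cur();u,v,n=frame(U);C=T(U,HV,0,-.005,-.11,.004-.014)
pt=lambda d:C+.054*(np.cos(np.radians(d))*u-np.sin(np.radians(d))*v)
Rm=rot(s["tool_rot"])
E=pt(180);print("entry above",delta(E+[0,0,.06],s),"entry",delta(E,s))
for a,b in((192,396),(396,600),(600,624)):
    print([[round(float(x),3) for x in Rm.inv().apply(pt(d)-E)] for d in range(a,b+1,12)])
```

```text
entry above (array([-0.0536,  0.0664,  0.05  ]), np.float64(-0.01)) entry (array([-0.0535,  0.0664,  0.11  ]), np.float64(-0.01))
[[-0.001, 0.011, -0.001], [-0.004, 0.022, -0.002], [-0.009, 0.032, -0.005], [-0.015, 0.04, -0.009], [-0.023, 0.047, -0.013], [-0.032, 0.052, -0.019], [-0.041, 0.054, -0.024], [-0.051, 0.054, -0.03], [-0.061, 0.052, -0.035], [-0.07, 0.047, -0.04], [-0.078, 0.041, -0.045], [-0.084, 0.033, -0.049], [-0.089, 0.023, -0.052], [-0.092, 0.012, -0.053], [-0.094, 0.001, -0.054], [-0.093, -0.01, -0.053], [-0.09, -0.021, -0.052], [-0.085, -0.031, -0.049]]
[[-0.085, -0.031, -0.049], [-0.079, -0.039, -0.045], [-0.071, -0.046, -0.04], [-0.062, -0.051, -0.035], [-0.052, -0.053, -0.03], [-0.042, -0.053, -0.024], [-0.033, -0.051, -0.019], [-0.024, -0.047, -0.013], [-0.016, -0.04, -0.009], [-0.009, -0.032, -0.005], [-0.004, -0.022, -0.002], [-0.001, -0.011, -0.001], [0.0, -0.0, 0.0], [-0.001, 0.011, -0.001], [-0.004, 0.022, -0.002], [-0.009, 0.032, -0.005], [-0.015, 0.04, -0.009], [-0.023, 0.047, -0.013]]
[[-0.023, 0.047, -0.013], [-0.032, 0.052, -0.019], [-0.041, 0.054, -0.024]]
```

Call:
{"name": "play_rows", "arguments": {
  "delta_pos": [
    [-0.02,0.03,0],
    [-0.04,0.055,0.01],
    [-0.0535,0.066,0.03],
    [-0.0535,0.066,0.05],
    [-0.0535,0.066,0.07],
    [-0.0535,0.066,0.08],
    [-0.0535,0.066,0.09],
    [-0.0535,0.066,0.095],
    [-0.0535,0.066,0.1],
    [-0.0535,0.066,0.105],
    [-0.0535,0.066,0.11],
    [-0.0535,0.066,0.11]
  ],
  "roll": [0,0,0,0,0,0,0,0,0,0,0,0],
  "gripper": 0,
  "squeeze": 40
}}

```text
time: 17.95
tcp_pos: [0.5682, -0.1095, 0.1101]
tool_rot: [-0.0, -0.183, 0.983, 0.0]
contact_force: [0.2, -0.1, 0.1]
opening: -0.0
```

Run:
```python
from h import *
from station import manip
rep()
p,d=manip.snapshot("scene"); i=manip.camera_info("scene")
np.savez("pics/scene5.npz",p=p,d=d,K=i["intrinsics"],t=i["position"],q=i["orientation"]);z=np.load("pics/scene5.npz")
x,y=proj([T(U,HV,0,0,-.11,.004)],z)[0].astype(int)-[65,50]
cv2.imwrite("pics/f5.png",cv2.resize(p[y:y+100,x:x+130,::-1],None,fx=6,fy=6,interpolation=cv2.INTER_CUBIC))
```

```text
t 17.95 F uvn [ 0.1 -0.2  0. ] F tool [-0.1 -0.2 -0.1] M [-0.01  0.06 -0.02] open -0.0
tcp rel head_mid(out) u,v,n [-0.0594  0.1054 -0.0356] X,v,z [-0.0337  0.1054 -0.0606] q6 -1.35 phi 0.01
-n in tool [-0.5    0.005  0.866]
```

View pics/f5.png

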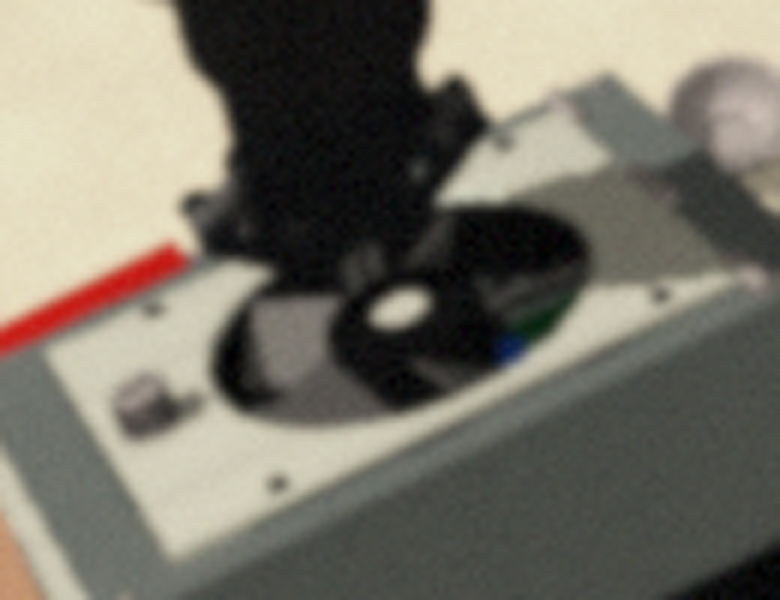

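The tip is in the opening at (370,260), touching nothing. Side knuckles flare out at (195,215) and (460,105), so I measure them against the screw head before sweeping past it.

Run:
```python
from h import *
s=cur();w,z=cloud("pics/scene5.npz");q=rot(s["tool_rot"]).inv().apply((w-s["tcp_pos"]).reshape(-1,3))
col=z["p"].reshape(-1,3).max(1)
m=(np.abs(q[:,0])<.05)&(np.abs(q[:,1])<.09)&(q[:,2]<0)&(q[:,2]>-.14)&(col<90)
q=q[m]
for a in range(-130,0,10):
    k=q[(q[:,2]>=a/1e3)&(q[:,2]<(a+10)/1e3)]
    if len(k):print(a,len(k),"y",np.round(np.percentile(k[:,1],[1,99]),3),"x",np.round(np.percentile(k[:,0],[1,99]),3))
h=T(U,HV,0,0,-.216,.022);C=T(U,HV,0,-.005,-.11,-.01);u,v,n=frame(U)
for d in(60,75,90,105,120):
    t=C+.054*(np.cos(np.radians(d))*u-np.sin(np.radians(d))*v);print(d,"head top in tool",np.round(rot(s["tool_rot"]).inv().apply(h-t),3))
```

```text
-130 11 y [-0.038 -0.001] x [-0.037 -0.002]
-120 24 y [-0.041  0.039] x [-0.014  0.005]
-110 64 y [-0.046  0.045] x [-0.022  0.003]
-100 128 y [-0.058  0.058] x [-0.021  0.008]
-90 108 y [-0.059  0.056] x [-0.019 -0.002]
-80 86 y [-0.049  0.055] x [-0.019  0.001]
-70 65 y [-0.043  0.041] x [-0.018  0.01 ]
-60 105 y [-0.036  0.034] x [-0.015  0.008]
-50 86 y [-0.032  0.08 ] x [-0.049  0.003]
-40 103 y [-0.03  0.08] x [-0.049 -0.001]
-30 72 y [-0.068  0.079] x [-0.047 -0.003]
-20 93 y [-0.07   0.078] x [-0.041  0.004]
-10 160 y [-0.069  0.076] x [-0.038  0.014]
60 head top in tool [ 0.034 -0.06  -0.017]
75 head top in tool [ 0.023 -0.054 -0.023]
90 head top in tool [ 0.011 -0.052 -0.03 ]
105 head top in tool [-0.001 -0.054 -0.037]
120 head top in tool [-0.012 -0.059 -0.044]
```

Knuckles are widest (±58 mm) 85–100 mm above the tip. The head reaches only about 50 mm up, so it clears by roughly 9 mm or more. Sweeping now.

Call:
{"name": "play_rows", "arguments": {
  "delta_pos": [
    [-0.001,0.011,-0.001],
    [-0.004,0.022,-0.002],
    [-0.009,0.032,-0.005],
    [-0.015,0.04,-0.009],
    [-0.023,0.047,-0.013],
    [-0.032,0.052,-0.019],
    [-0.041,0.054,-0.024],
    [-0.051,0.054,-0.03]
  ],
  "roll": [0,0,0,0,0,0,0,0]
}}

```text
time: 18.8
tcp_pos: [0.5973, -0.0402, 0.141]
tool_rot: [-0.0, -0.183, 0.983, 0.0]
contact_force: [0.7, -1.0, 0.2]
opening: -0.0
```

Call:
{"name": "play_rows", "arguments": {
  "delta_pos": [
    [-0.01,-0.002,-0.005],
    [-0.019,-0.007,-0.01],
    [-0.027,-0.013,-0.015],
    [-0.033,-0.021,-0.019],
    [-0.038,-0.031,-0.022],
    [-0.041,-0.042,-0.023],
    [-0.043,-0.053,-0.024],
    [-0.042,-0.064,-0.023],
    [-0.039,-0.075,-0.022],
    [-0.034,-0.085,-0.019]
  ],
  "roll": [0,0,0,0,0,0,0,0,0,0]
}}

```text
time: 19.8
tcp_pos: [0.6592, -0.1089, 0.1595]
tool_rot: [0.0, -0.183, 0.983, -0.0]
contact_force: [-0.6, 0.2, -0.3]
opening: -0.0004
```

```bash
cat > ang.py <<'E'
from h import *
s=cur();u,v,n=frame(U);q=s["tcp_pos"]-T(U,HV,0,-.005,-.11,-.01)
print(s["time"],"ang",np.degrees(np.arctan2(-q@v,q@u))%360,"r",np.hypot(q@u,q@v),"n",q@n,s["contact_force"])
E
python3 ang.py
```

```text
19.8 ang 37.52852318406049 r 0.055078640329468416 n -0.0013547519147764642 [-0.64758143  0.23520135 -0.31968458]
```

Call:
{"name": "play_rows", "arguments": {
  "delta_pos": [
    [0.006,-0.008,0.004],
    [0.014,-0.015,0.009],
    [0.023,-0.02,0.014],
    [0.033,-0.022,0.019],
    [0.043,-0.022,0.025],
    [0.052,-0.02,0.03],
    [0.061,-0.016,0.036],
    [0.069,-0.009,0.04],
    [0.076,-0.001,0.044],
    [0.081,0.009,0.047],
    [0.084,0.02,0.048],
    [0.085,0.031,0.049],
    [0.084,0.042,0.048],
    [0.081,0.053,0.047],
    [0.076,0.063,0.044],
    [0.07,0.071,0.04],
    [0.062,0.078,0.036],
    [0.053,0.083,0.03],
    [0.044,0.085,0.025],
    [0.044,0.085,0.025]
  ],
  "roll": [0,0,0,0,0,0,0,0,0,0,0,0,0,0,0,0,0,0,0,0]
}}

```text
time: 21.8
tcp_pos: [0.5891, -0.0435, 0.1354]
tool_rot: [0.001, -0.183, 0.983, -0.0]
contact_force: [0.1, 0.2, 0.2]
opening: 0.0001
```

```bash
python3 ang.py
```

```text
21.8 ang 265.75277820101866 r 0.05319655853425553 n -0.001744679843940021 [0.09694666 0.18987325 0.20406016]
```

Call:
{"name": "play_rows", "arguments": {
  "delta_pos": [
    [0.003,-0.0005,0.0017],
    [0.006,-0.001,0.003],
    [0.006,-0.001,0.003],
    [0.006,-0.001,-0.012],
    [0.006,-0.001,-0.04],
    [0.02,-0.02,-0.08],
    [0.07,-0.06,-0.09],
    [0.11,-0.09,-0.09],
    [0.13,-0.1,-0.09],
    [0.13,-0.1,-0.09],
    [0.13,-0.1,-0.09]
  ],
  "roll": [0,0,0,0,0,0,0,0,0,0,0]
}}

```text
time: 22.9
tcp_pos: [0.5014, -0.1852, 0.2249]
tool_rot: [0.0, -0.182, 0.983, -0.0]
contact_force: [0.6, -0.2, 0.2]
opening: 0.0
```

```bash
python3 look.py 6; python3 fan.py 6
python3 - <<'E'
from h import *
a=cv2.imread("pics/fan4.png");b=cv2.imread("pics/fan6.png");s=cv2.cvtColor(np.load("pics/scene6.npz")["p"],cv2.COLOR_RGB2BGR)[140:380,100:440]
s=cv2.resize(s,(567,400));cv2.imwrite("pics/v6.png",cv2.resize(np.hstack([b,s]),None,fx=.82,fy=.82))
# rotational correlation of the impeller against the earlier view + change of things around
z0=np.load("pics/scene0.npz");z6=np.load("pics/scene6.npz")
E
```

```text
pics/scene3.npz 66 n pct [0.0148 0.0204 0.0213 0.0219 0.0226 0.0233]
pics/scene6.npz 72 n pct [0.014  0.0201 0.0212 0.0219 0.0229 0.0235]
t 22.95 F uvn [ 0.1 -0.5 -0.3] F tool [-0.2 -0.5  0.2] M [ 0.01 -0.04  0.  ] open -0.0
tcp rel head_mid(out) u,v,n [-0.0794  0.06    0.1083] X,v,z [-0.1229  0.06    0.0541] q6 -1.22 phi 0.011
-n in tool [-0.5    0.006  0.866]
```

View pics/v6.png

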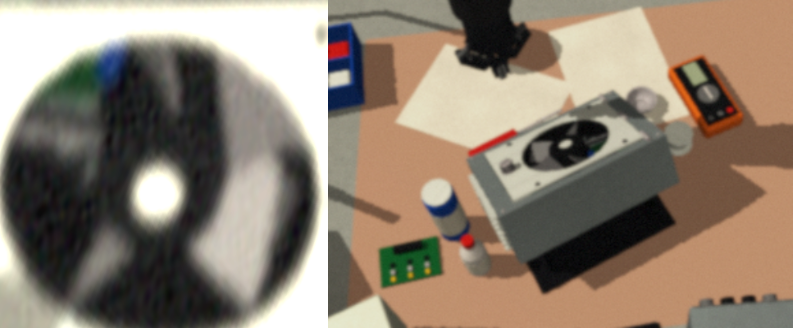

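The head is still home and nothing around the unit looks moved. But the blade pattern sits near its old phase (my push of about 436° is 4° modulo 72°), so I'll locate the white mark with the arm out of the top camera's view.

Call:
{"name": "play_rows", "arguments": {
  "delta_pos": [
    [0.02,-0.03,-0.03],
    [0.05,-0.07,-0.05],
    [0.08,-0.11,-0.05],
    [0.11,-0.15,-0.05],
    [0.14,-0.19,-0.05],
    [0.17,-0.23,-0.05],
    [0.2,-0.27,-0.05],
    [0.22,-0.31,-0.05],
    [0.24,-0.34,-0.05],
    [0.25,-0.36,-0.05],
    [0.25,-0.36,-0.05]
  ],
  "roll": [0,0,0,0,0,0,0,0,0,0,0]
}}

```text
time: 24.05
tcp_pos: [0.3983, -0.6122, 0.2721]
tool_rot: [-0.001, -0.182, 0.983, 0.001]
contact_force: [-0.2, 0.8, 0.2]
opening: 0.0001
```

Run:
```python
from h import *
from station import manip
p,d=manip.snapshot("top"); i=manip.camera_info("top")
np.savez("pics/top7.npz",p=p,d=d,K=i["intrinsics"],t=i["position"],q=i["orientation"])
o=[]
for k,th in((0,.775),(7,0.)):
    z=np.load(f"pics/top{k}.npz")
    src=proj([T(U,HV,th,a,-.11+b,-.002) for a,b in[(.08,.08),(.08,-.08),(-.08,-.08),(-.08,.08)]],z).astype(np.float32)
    g=cv2.warpPerspective(z["p"][:,:,::-1].copy(),cv2.getPerspectiveTransform(src,np.float32([[0,0],[390,0],[390,390],[0,390]])),(390,390),flags=cv2.INTER_CUBIC)
    o.append(cv2.convertScaleAbs(g,alpha=1.6,beta=10))
cv2.imwrite("pics/v7.png",np.hstack(o))
# disturbance check: depth-based pixel diff between top0 and top7 in bystander regions
a=np.load("pics/top0.npz")["p"].astype(int);b=p.astype(int);df=(np.abs(a-b).max(2)>45)
for nm,(c,r) in dict(can=(505,195),flux=(482,163),pcb=(530,185),driver=(440,283),reel=(318,296),tin=(292,250),meter=(258,290)).items():
    print(nm,df[r-15:r+16,c-15:c+16].sum())
```

```text
can 0
flux 0
pcb 0
driver 641
reel 386
tin 213
meter 69
```

View pics/v7.png

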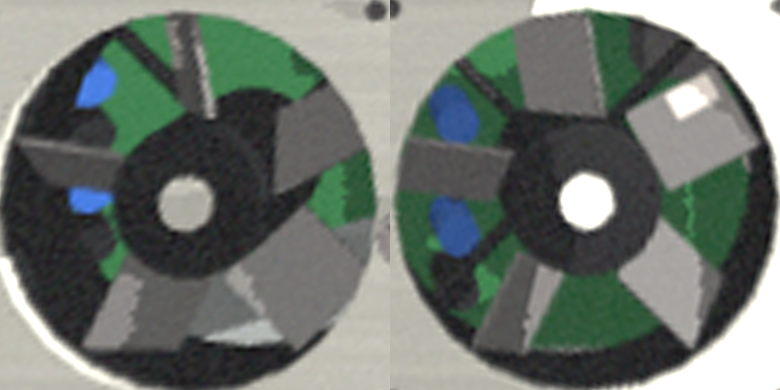

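The white mark is now at about 64° (upper right, (690,95)) after the unbroken 444° sweep. From a start near 0 that makes about 420°, more than one turn. One quick check that the things nearby haven't moved, then I hand in.

Run:
```python
from h import *
from station import manip
for k in(0,7):
    w,z=cloud(f"pics/top{k}.npz");p=z["p"].astype(int);o=[]
    m=(p[...,0]>1.8*p[...,1]+20)&(p[...,0]>80)&(p[...,2]<.6*p[...,0]);m[:255]=0;m[300:]=0;m[:,:390]=0;m[:,500:]=0
    v,u=np.nonzero(m);o.append(("driver",round(u.mean(),1),round(v.mean(),1),len(u), u.max()))
    for nm,(c,r,R_,h) in dict(reel=(318,296,22,.025),tin=(292,250,20,.012),meter=(258,290,50,.03)).items():
        s=w[r-R_:r+R_,c-R_:c+R_,2];vv,uu=np.nonzero((s>h)&(s<.06));o.append((nm,round(uu.mean(),1),round(vv.mean(),1),len(uu)))
    print(k,o)
q=w-P(U,0,0,0);u,v,n=frame(U);q=np.stack([q@u,q@v,q@n],-1)
m=(np.abs(q[...,0])<.09)&(q[...,1]<HV-.19)&(q[...,1]>HV-.234)&(abs(q[...,2])<.02)&(np.abs(q[...,0])>.03);print("strip n",np.median(q[m][:,2]))
m=(np.hypot(q[...,0],q[...,1]-(HV-.216))<.0085);print("head top n",np.median(q[m][:,2]),"(home .022)")
print(manip.state()["time"],manip.state()["contact_force"]); print(manip.finish_job())
```

```text
0 [('driver', np.float64(455.2), np.float64(277.9), 365, np.int64(478)), ('reel', np.float64(21.1), np.float64(22.3), 112), ('tin', np.float64(19.7), np.float64(19.1), 523), ('meter', np.float64(54.1), np.float64(45.5), 3590)]
7 [('driver', np.float64(456.8), np.float64(276.3), 482, np.int64(478)), ('reel', np.float64(21.2), np.float64(21.8), 114), ('tin', np.float64(19.7), np.float64(19.2), 525), ('meter', np.float64(54.1), np.float64(45.4), 3589)]
strip n 0.004242255040713188
head top n 0.022304671443653595 (home .022)
24.1 [ 0.01473241 -0.49749223 -0.06684728]
the job is handed in; nothing more can be done
None
```

I shut the fan tray, fastened its thumbscrew fully home and turned the impeller clockwise by more than one full turn. Then I backed the arm clear and handed the job in at 24.1 s.

Last checks, all from the cameras and the wrist sensor:
- **Tray:** the free-edge strip sits 4.2 mm above the panel, against 4 mm when shut.
- **Thumbscrew:** the head's top is at 22.3 mm, against 22.0 mm when home. It stayed there after I let go, and a last tightening stroke met a hard stop with the torque climbing to 1.1 N m.
- **Impeller:** I swept it through 444° without a break, with almost no resistance. The white mark ended about 64° past the top. Starting near 0, that is about 420° in all. The start angle is the stated one (within 0.2 rad), because the mark could not be seen in the first pictures. I did not look again to confirm it was at rest.
- **Bystanders:** the reel, tin and multimeter are at the same pixels within about half a pixel. The pixels I compared around the spray can, bottle and circuit board had not changed. More of the screwdriver's handle is visible now that the tray no longer covers or shades it. Its visible end is at the same pixel, so it appears unmoved.

While turning, the push on the screw briefly reached about 16 N, above the suggested 12 N. No sign of harm showed.

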